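# Bar the stalled vacuum-packer pump over top dead centre

### The arm

A 6-joint arm with a two-finger parallel gripper is mounted at the origin on the work surface. World frame = base frame: x ahead of the robot, y to its left, z up, the work surface at z = 0. Lengths are in m, angles in rad, forces in N, time in s.
With the tool pointing down it reaches from about 0.35 to 0.95 m from the base axis. Payload 17.4 kg.
Tool frame: the origin (TCP) lies midway between the tips of the shut fingers; the grasp point (between the pads) lies bot.grasp_offset behind it (bot.grasp_offset is the distance from the TCP to the grasp point, in m); z points along the fingers, y is the line along which they close (so a half turn about z gives the same grasp; the last joint's range is limited). The gripper opens to 93 mm and grips with 3 to 60 N. Pads are 15 mm wide; open, the fingers measure 128 mm over their backs; the gripper's body (75 mm by 188 mm) begins 65 mm behind the grasp point.
Start: joints at [-1.153, 0.116, 1.442, -0, 1.584, -0.038], TCP at [0.297, -0.606, 0.219] pointing down, gripper open.
Joint ranges: [-2.83, 2.83], [-0.83, 2.19], [0.07, 2.5], [-1.14, 4.28], [0.01, 3], [-2.97, 2.97]. Speed limits (rad/s): [1.89, 1.89, 2.22, 3.14, 3.14, 3.14].

### API

Orientations are given as [roll, pitch, yaw] about the fixed x, y, z axes, in that order (R = Rz(yaw) Ry(pitch) Rx(roll)).
In Python, from station import bot, viewer gives the robot as it stands.
- The arm moves only by the tool move_arm, never from a script. Its argument "motion" is a list of rows, each an object with "delta_pos": the shift along the world's x, y, z in cm, a list of three; "delta_rot": the turn, a rotation vector about the world's x, y, z in degrees, a list of three; "claw": the closure, from 0 (fully open) to 1 (shut). In form: [{"delta_pos": [x, y, z], "delta_rot": [ax, ay, az], "claw": claw}, ...]. A call has exactly 5 rows; each row shifts and turns the commanded pose from where the row before left it; what a row does not reach is not made up. A row lasts 1/8 s, in which the tool goes at most 62.5 mm and 10.7 degrees, less where a joint would pass 70% of its speed; a pose out of reach is approached as far as the arm can. A call is refused whole if a number of a shift passes 6.25 or a number of a turn 10.7, either way. A call with a gripper value outside its range is refused whole. The fingers move at their own pace and stop on an object; "grip_force" is the grip in N (left out, the last holds). Time passes only in rows, so rows that do not move let the fingers close, or fill a call up. It gives the time, the measured TCP pose, the force, the opening and the grip force at its end, in the units of the state.
- bot.read_state(): the state, without advancing time (a new reading comes with each control period).
- viewer.snapshot(name): name is "scene" or "top"; returns a dict with "color" (384x512x3 uint8, blue, green, red), "depth" (384x512 float32, m along the optical axis (not along the pixel's ray), 0 where there is no reading), "camera_matrix" (3x3 intrinsics, pixels), "pose" (4x4, takes a point from camera to world coordinates). Camera axes: x right, y down, z forward; pixel columns grow to the right and rows downward; lengths in m; the calibration is good to about 2 mm. A picture is of the moment at which its call begins.
- bot.close_job(): hands the job in; it is judged then, once.
Trained networks look in the newest picture that a camera, given by its name, has taken for a name from the list of things; names that differ only in an ending like _2 or _b are one class to them, and where a whole thing is asked for, a point or a joint stands for the part that bears it (a point fixed in the world has none). Each returns a list of dicts, best first, with "confidence" (0 to 1); they miss things now and then, are a little off and sometimes report something else, mostly with a low value. They report only what shows in the picture. A call takes as long as a camera call.
- viewer.look_for(query, camera): "location" ([x, y, z] in m, in world coordinates, good to about 4 mm: the middle of the surface that is visible of it).
- viewer.trace(query, camera): "pixels" (384x512 bool, what is visible of it).
- viewer.spot_point(query, camera): "location" ([x, y, z] in m, in world coordinates, good to about 4 mm: a listed point, or the origin of a listed thing).
The state is a dict: "time_s": time; "joints": joint angles; "qd": joint speeds; "joint_torque": joint torques, N m; "tool_pos": TCP position; "eef_rot": TCP orientation; "wrist_force": force on the tool from outside, world axes, zero at the start; "wrist_torque": the same for the moment, N m; "opening": finger opening in m; "finger_force": force on a finger pad.
Only numpy, scipy, OpenCV 4.12 (cv2) and the standard library are available. Lean on these libraries where they do the work, as an engineer would, in place of code of your own. Each camera call takes 0.05 s, during which the arm holds its last target. There are 200 camera calls.

### The job

The vacuum packer's pump has stalled on its compression stroke and needs barring over by hand. Slide the clear cover that lies over the flywheel all the way open behind the other one, then turn the flywheel clockwise (seen from above; do not wind it back the other way round) by its red grip: feel the resistance climb, peak and give way, and stop just past top dead centre, within about 30 degrees after it, without running on through the stroke. Leave the wheel standing there and the cover open, let go, and do not disturb the kitchen things around.

Things in the scene. Friction and masses are not known exactly. Their poses are not given: they have to be found in the camera images.
- case: pump case: pink open-topped box, 270 (x) x 490 (y) mm, walls 8 mm; track rails along its long sides 152 mm high, end walls 136 mm. Origin: centre of its underside; y along it, the way the covers slide. Two bays, centres near y = +135 and -135 mm: one holds the pump with flywheel, the other a filter. cover_left, clear with a black bar pull, closes the +y bay, cover_right the -y bay.
- cover_left (a joint): slide of the cover over the +y bay (the upper one), in m: 0 closed, 0.20 fully open; it opens towards the case's -y, passing over the other cover. 250 (x) x 240 (y) x 4 mm, its top 152 mm above the worktop; slides with about 2 N of friction.
- cover_right (a joint): slide of the cover over the -y bay (the lower one), in m: 0 closed, 0.20 fully open; it opens towards the case's +y, passing under the other cover. 250 (x) x 240 (y) x 4 mm, its top 142 mm above the worktop; slides with about 2 N of friction.
- cover_left_pull (a point): centre of the black bar pull near the outer (+y) end of cover_left; bar 80 mm along the case's x, 12 mm thick along y, 18 mm tall, standing on the cover, its top 9 mm above this point (170 mm above the worktop). The axes are the case's.
- cover_right_pull (a point): centre of the black bar pull near the outer (-y) end of cover_right; same bar, its top 9 mm above this point (160 mm above the worktop). The axes are the case's.
- pump: the fixed vacuum pump in one bay: blue round casing 120 mm across with a finned aluminium head on its +x side. Origin: on the flywheel's vertical axis, 6 mm above the worktop. Flywheel: dark steel disc, 150 mm diameter, its face 76 mm above the worktop, hub to 81 mm. It starts 70 to 130 degrees (clockwise) short of top dead centre; nothing on it shows where that is.
- flywheel: the flywheel, turns about its z; origin on its axis, 58 mm above the worktop; the grip lies on its +x. Drag felt at the grip: even, about 8.5 N; from 50 degrees before top dead centre it climbs to about 17 N at 27 degrees before; back to 8.5 N at the centre itself; about 3 N at 12 degrees after, almost none at 20 to 35 after, even again from 50 after. Let go anywhere, the wheel stays put. No end stop.
- crank (a point): centre of the red grip on the flywheel: an upright free-spinning cylinder 24 mm in diameter, 44 mm tall, 55 mm from the flywheel's axis; this point is 108 mm above the worktop, the grip reaches from 80 to 124 mm, 20 mm below the covers' level. It turns with the wheel.
- tell (a joint): an internal counter slide inside the pump casing, not visible, used only for judging: it moves 0.00004 m per radian of wheel turn, 0 at top dead centre, growing clockwise. Its movement is far below the measurement noise, so it cannot be read in practice.
- filter: white filter canister with a blue cap in the other bay, 100 mm in diameter, 99 mm tall, fixed; not to be handled. Origin: centre of its underside.
- plate: bystander: white plate, 210 mm across, loose. Origin: centre of its underside.
- bowl: bystander: blue bowl, 140 mm across, 60 mm tall, loose. Origin: centre of its underside.
- mug: bystander: white mug, 80 mm across, 90 mm tall, loose. Origin: centre of its underside.
- spice_jar: bystander: amber jar with a red cap, 60 mm across, 100 mm tall, loose. Origin: centre of its underside.
- oil_bottle: bystander: green bottle with a yellow cap, 68 mm across, 190 mm tall, loose. Origin: centre of its underside.
- spatula: bystander: spatula 260 mm long, lying flat at the left end of the case, loose. Origin: on its underside, x along it.
- tomato_can: bystander: can with a red label, 74 mm across, 110 mm tall, loose. Origin: centre of its underside.

How it is judged:
By the outcome, as a careful person would: the job done as asked, in the order asked, and still so for the second after the job is handed in, with the robot touching nothing.
It also fails if it takes over 67 s, if anything falls off the work surface, if the arm or the gripper's body presses on something with over 40 N, if the wrist force passes 120 N, or if a joint passes its speed limit or range.

## Working session

There is one attempt and no reset: what is moved stays moved. The work goes in short steps, Python scripts to look and compute and a tool call to move; the robot and the scene stay as the last step left them, time stands still between calls to the robot, and variables do not carry over. Pictures are saved under pics/ and viewed, at most 10 in all, crops included, and the job is handed in when it is done.

Besides the shell and the picture viewer there is one more tool, called after ">>>" in YAML: its name, and indented under it one key for each argument. move_arm: Moves the arm, as the interface text tells. Its arguments: {"type":"object","properties":{"motion":{"type":"array","items":{"type":"object","properties":{"delta_pos":{"type":"array","items":{"type":"number"}},"delta_rot":{"type":"array","items":{"type":"number"}},"claw":{"type":"number"}}}},"grip_force":{"type":"number"}},"required":["motion"]}

```bash
mkdir -p pics; cat > h.py <<'E'
from station import bot, viewer
import numpy as np, cv2
np.set_printoptions(precision=4,suppress=True)
def snap(cam,name=None):
    s=viewer.snapshot(cam)
    if name: cv2.imwrite('pics/'+name,s['color'])
    return s
def sp(q,cam,f=None):
    r=(f or viewer.spot_point)(q,cam)
    print(cam,q,[(np.round(x['location'],4).tolist(),round(x['confidence'],2)) for x in r[:2]])
def st():
    s=bot.read_state()
    for k in ('time_s','tool_pos','eef_rot','wrist_force','wrist_torque','opening','finger_force','joints'): print(k,np.array(s[k]))
E
python3 - <<'E'
from h import *
a=snap('scene','s0.png');b=snap('top','t0.png')
cv2.imwrite('pics/both.png',cv2.resize(np.vstack([a['color'],b['color']]),(448,600*112//100*1-72)) if 0 else np.hstack([a['color'],b['color']])[:, :])
for q in ['case','cover_left_pull','cover_right_pull','pump','flywheel','crank','filter','plate','bowl','mug','spice_jar','oil_bottle','spatula','tomato_can']:
    for c in ('scene','top'): sp(q,c)
print(bot.grasp_offset); st()
E
```

```text
scene case [([0.5443, 0.0267, 0.0022], 0.74), ([0.5443, -0.1737, 0.1508], 0.34)]
top case [([0.5404, 0.0282, 0.0043], 0.82)]
scene cover_left_pull [([0.5419, 0.2427, 0.1625], 0.86)]
top cover_left_pull [([0.5399, 0.24, 0.1583], 0.87), ([0.4183, 0.5239, 0.0019], 0.63)]
scene cover_right_pull [([0.5437, -0.1716, 0.1491], 0.58)]
top cover_right_pull [([0.5447, -0.1715, 0.1492], 0.6)]
scene pump [([0.5612, -0.442, 0.0018], 0.48)]
top pump []
scene flywheel []
top flywheel [([0.7844, 0.0089, -0.0017], 0.49)]
scene crank [([0.6818, -0.4169, -0.001], 0.68)]
top crank []
scene filter [([0.5385, 0.1599, 0.0055], 0.42)]
top filter []
scene plate [([0.364, -0.5403, 0.0004], 0.97)]
top plate [([0.3662, -0.5381, -0.0031], 0.81), ([0.6862, -0.4192, -0.002], 0.73)]
scene bowl [([0.4125, 0.5276, -0.0005], 0.6)]
top bowl [([0.4165, 0.5265, 0.0019], 0.73)]
scene mug [([0.5615, -0.4416, -0.0008], 0.6), ([0.4134, 0.5264, -0.001], 0.49)]
top mug [([0.5667, -0.4424, 0.0009], 0.93)]
scene spice_jar [([0.5734, 0.5149, 0.0035], 0.89)]
top spice_jar [([0.574, 0.5174, 0.0007], 0.6)]
scene oil_bottle [([0.6864, -0.4167, -0.0036], 0.75), ([0.5419, 0.0246, 0.0005], 0.18)]
top oil_bottle [([0.5746, 0.5145, 0.0005], 0.45)]
scene spatula [([0.6473, 0.414, -0.0016], 0.68)]
top spatula [([0.6454, 0.4113, 0.0049], 0.79)]
scene tomato_can [([0.7857, 0.0069, -0.0013], 0.6), ([0.5412, 0.2462, 0.1615], 0.4)]
top tomato_can [([0.7813, 0.0097, -0.0047], 0.85)]
0.0188
time_s 1.5
tool_pos [ 0.2971 -0.6061  0.2187]
eef_rot [3.1416 0.     0.4558]
wrist_force [ 0.0483  0.4205 -0.1578]
wrist_torque [-0.0068  0.0476 -0.0339]
opening 0.09283307765621816
finger_force 0.0
joints [-1.1528  0.116   1.4416 -0.      1.584  -0.0378]
```

View pics/t0.png

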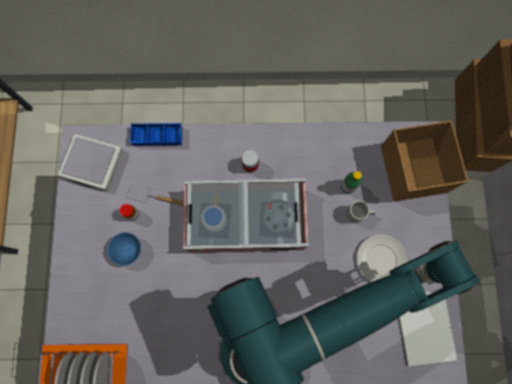

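View pics/s0.png

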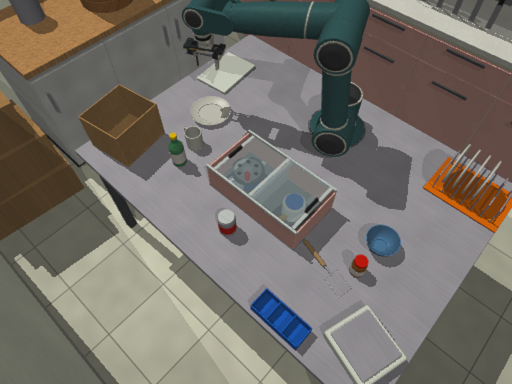

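The top view shows the case at about (185-307, 180-250). The filter is in the left (+y) bay at (213,217) and the flywheel in the right (-y) bay at (279,213), so cover_right is the one to open. I'll zoom in on the wheel and start moving to the pull.

```bash
python3 - <<'E'
from h import *
b=cv2.imread('pics/t0.png')[172:258,178:314]; a=cv2.imread('pics/s0.png')[125:245,200:345]
cv2.imwrite('pics/z.png',np.vstack([cv2.resize(b,(435,275),interpolation=2),cv2.resize(a,(435,320),interpolation=2)]))
s=snap('top');d=s['depth'];K=s['camera_matrix'];P=s['pose']
v,u=np.mgrid[172:258,178:314];z=d[172:258,178:314]
c=np.stack([(u-K[0,2])*z/K[0,0],(v-K[1,2])*z/K[1,1],z],-1)@P[:3,:3].T+P[:3,3]
m=(c[...,2]>.143)&(c[...,2]<.165)
print(cv2.minAreaRect(c[m][:,:2].astype(np.float32)))
# dark bar pixels
col=s['color'][172:258,178:314]
for lo,hi in((-.2,-.14),(.2,.27)):
    k=(col.max(-1)<60)&(c[...,2]>.14)&(c[...,1]>lo)&(c[...,1]<hi); print(k.sum(),c[k].mean(0),c[k].min(0),c[k].max(0))
E
```

```text
((0.5382879972457886, 0.028835266828536987), (0.2746991515159607, 0.48872774839401245), 0.5618018507957458)
33 [ 0.5385 -0.1703  0.1586] [ 0.5045 -0.1739  0.1462] [ 0.5744 -0.1669  0.1687]
52 [0.5346 0.2435 0.1703] [0.5004 0.2385 0.1623] [0.5684 0.249  0.1768]
```

View pics/z.png

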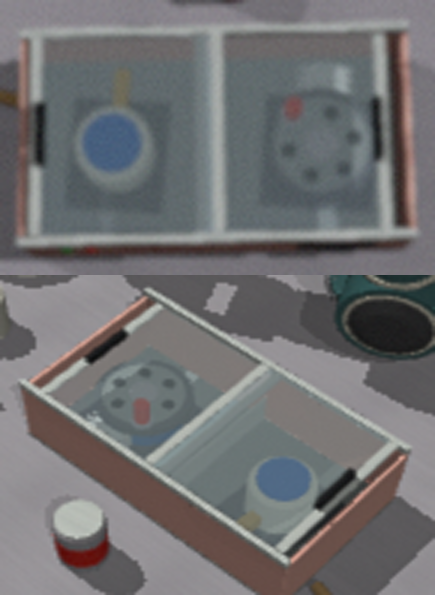

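>>> move_arm:
  motion:
    - {"delta_pos":[4,3,0],"delta_rot":[0,0,10.7],"claw":1}
    - {"delta_pos":[4,5,0],"delta_rot":[0,0,10.7],"claw":1}
    - {"delta_pos":[4,5,0],"delta_rot":[0,0,10.7],"claw":1}
    - {"delta_pos":[4,5,0],"delta_rot":[0,0,10.7],"claw":1}
    - {"delta_pos":[4,5,0],"delta_rot":[0,0,10.7],"claw":1}
  grip_force: 20

```text
time_s: 2.17
tool_pos: [0.4943, -0.3792, 0.2189]
eef_rot: [3.141, 0.0, 1.396]
wrist_force: [0.3, -0.2, -0.0]
opening: 0.0478
finger_force: 0.0
```

The crop confirms it: the red grip is at about (293,107) with the wheel centre at (318,140). That puts it toward +x/+y, roughly 37° from case x. Next I push the pull from its outer side.

>>> move_arm:
  motion:
    - {"delta_pos":[2,5,0],"delta_rot":[0,0,10.5],"claw":1}
    - {"delta_pos":[2,5,0],"delta_rot":[0,0,0],"claw":1}
    - {"delta_pos":[0.7,5,0],"delta_rot":[0,0,0],"claw":1}
    - {"delta_pos":[0,2,-2],"delta_rot":[0,0,0],"claw":1}
    - {"delta_pos":[0,0,-4.8],"delta_rot":[0,0,0],"claw":1}

```text
time_s: 2.8
tool_pos: [0.5415, -0.2097, 0.1523]
eef_rot: [3.137, 0.002, 1.575]
wrist_force: [0.4, -0.9, -0.8]
opening: 0.001
finger_force: 0.0
```

>>> move_arm:
  motion:
    - {"delta_pos":[0,1.5,0],"delta_rot":[0,0,0],"claw":1}
    - {"delta_pos":[0,2,0],"delta_rot":[0,0,0],"claw":1}
    - {"delta_pos":[0,2,0],"delta_rot":[0,0,0],"claw":1}
    - {"delta_pos":[0,2,0],"delta_rot":[0,0,0],"claw":1}
    - {"delta_pos":[0,2,0],"delta_rot":[0,0,0],"claw":1}

```text
time_s: 3.42
tool_pos: [0.5406, -0.1144, 0.1516]
eef_rot: [3.14, 0.0, 1.573]
wrist_force: [1.1, -3.4, 1.9]
opening: 0.0004
finger_force: 1.3
```

>>> move_arm:
  motion:
    - {"delta_pos":[0,2,0],"delta_rot":[0,0,0],"claw":1}
    - {"delta_pos":[0,2,0],"delta_rot":[0,0,0],"claw":1}
    - {"delta_pos":[0,2,0],"delta_rot":[0,0,0],"claw":1}
    - {"delta_pos":[0,2,0],"delta_rot":[0,0,0],"claw":1}
    - {"delta_pos":[0,0.7,0],"delta_rot":[0,0,0],"claw":1}

```text
time_s: 4.05
tool_pos: [0.5402, -0.0274, 0.1505]
eef_rot: [-3.141, -0.0, 1.574]
wrist_force: [-1.1, -1.9, 1.4]
opening: 0.0005
finger_force: 1.0
```

>>> move_arm:
  motion:
    - {"delta_pos":[0,0.4,0],"delta_rot":[0,0,0],"claw":1}
    - {"delta_pos":[0,0.3,0],"delta_rot":[0,0,0],"claw":1}
    - {"delta_pos":[0,0.3,0],"delta_rot":[0,0,0],"claw":1}
    - {"delta_pos":[0,0.3,0],"delta_rot":[0,0,0],"claw":1}
    - {"delta_pos":[0,0.2,0],"delta_rot":[0,0,0],"claw":1}

```text
time_s: 4.68
tool_pos: [0.5403, -0.0138, 0.1505]
eef_rot: [-3.141, -0.0, 1.573]
wrist_force: [-0.5, -1.6, -0.7]
opening: 0.0003
finger_force: 1.0
```

>>> move_arm:
  motion:
    - {"delta_pos":[0,0.3,0],"delta_rot":[0,0,0],"claw":1}
    - {"delta_pos":[0,0.3,0],"delta_rot":[0,0,0],"claw":1}
    - {"delta_pos":[0,0.3,0],"delta_rot":[0,0,0],"claw":1}
    - {"delta_pos":[0,0.2,0],"delta_rot":[0,0,0],"claw":1}
    - {"delta_pos":[0,0,0],"delta_rot":[0,0,0],"claw":1}

```text
time_s: 5.3
tool_pos: [0.5403, -0.0087, 0.1507]
eef_rot: [-3.141, 0.012, 1.57]
wrist_force: [-2.0, -51.6, -1.4]
opening: 0.0006
finger_force: 25.9
```

```bash
python3 - <<'E'
from h import *
snap('scene','s1.png');snap('top')
for c in('scene','top'):
    for q in('cover_right_pull','cover_left_pull'): sp(q,c)
E
```

```text
scene cover_right_pull [([0.5402, 0.0064, 0.1513], 0.79)]
scene cover_left_pull [([0.5418, 0.2444, 0.1619], 0.61)]
top cover_right_pull [([0.5436, 0.0046, 0.1481], 0.37)]
top cover_left_pull [([0.54, 0.2432, 0.158], 0.57)]
```

>>> move_arm:
  motion:
    - {"delta_pos":[0,-1.5,0],"delta_rot":[0,0,0],"claw":1}
    - {"delta_pos":[0,-1,2],"delta_rot":[0,0,-10.7],"claw":1}
    - {"delta_pos":[0,-4,4],"delta_rot":[0,0,-10.7],"claw":0.4}
    - {"delta_pos":[0,-6,2],"delta_rot":[0,0,-10.7],"claw":0.4}
    - {"delta_pos":[0,-6,0],"delta_rot":[0,0,-10.7],"claw":0.4}

```text
time_s: 6.22
tool_pos: [0.5409, -0.1886, 0.2328]
eef_rot: [3.138, -0.002, 0.821]
wrist_force: [1.4, -0.5, 0.0]
opening: 0.0255
finger_force: 0.0
```

>>> move_arm:
  motion:
    - {"delta_pos":[-6,-6,4],"delta_rot":[0,0,-10.7],"claw":0.4}
    - {"delta_pos":[-6,-3,3],"delta_rot":[0,0,0],"claw":0.4}
    - {"delta_pos":[0,0,0],"delta_rot":[0,0,0],"claw":0.4}
    - {"delta_pos":[0,0,0],"delta_rot":[0,0,0],"claw":0.4}
    - {"delta_pos":[0,0,0],"delta_rot":[0,0,0],"claw":0.4}

```text
time_s: 6.85
tool_pos: [0.4499, -0.252, 0.2817]
eef_rot: [-3.14, 0.0, 0.64]
wrist_force: [0.6, -0.2, -0.7]
opening: 0.0555
finger_force: 0.0
```

```bash
python3 - <<'E'
from h import *
a=snap('scene','s2.png');b=snap('top','t2.png')
cv2.imwrite('pics/z2.png',np.vstack([cv2.resize(b['color'][172:258,178:314],(435,275),interpolation=2),cv2.resize(a['color'][125:245,200:345],(435,320),interpolation=2)]))
for c in('scene','top'):
    for q in('cover_right_pull','cover_left_pull','flywheel','pump','crank'): sp(q,c)
    sp('crank',c,viewer.look_for)
st()
E
```

```text
scene cover_right_pull [([0.5423, 0.0089, 0.1483], 0.48)]
scene cover_left_pull [([0.5431, 0.247, 0.1603], 0.77)]
scene flywheel [([0.5401, -0.1038, 0.0559], 0.68)]
scene pump [([0.5386, -0.1074, 0.0097], 0.64), ([0.6844, -0.4162, -0.0012], 0.41)]
scene crank []
scene crank [([0.5485, -0.1027, 0.0801], 0.78)]
top cover_right_pull [([0.5436, 0.0071, 0.1496], 0.85)]
top cover_left_pull [([0.54, 0.2407, 0.1574], 0.96), ([0.5438, 0.0283, 0.0024], 0.41)]
top flywheel [([0.5392, -0.109, 0.0602], 0.88)]
top pump [([0.54, -0.1066, 0.0073], 0.79)]
top crank [([0.579, -0.0759, 0.1065], 0.57)]
top crank [([0.5373, -0.115, 0.0755], 0.9), ([0.5427, 0.0758, 0.1542], 0.63)]
time_s 7.55
tool_pos [ 0.4493 -0.2527  0.2826]
eef_rot [ 3.1416 -0.      0.639 ]
wrist_force [ 0.051  -0.1075 -0.3137]
wrist_torque [ 0.0056  0.012  -0.0103]
opening 0.05567953562318873
finger_force 0.0
joints [-0.5618 -0.2435  1.6818  0.      1.7032  0.37  ]
```

View pics/z2.png

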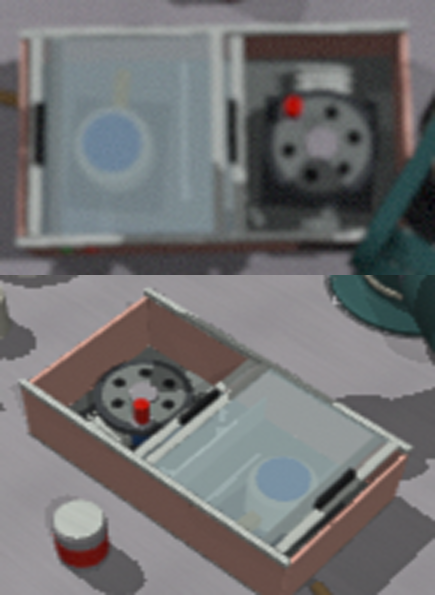

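The cover now lies fully behind the other one. The red grip is standing free at crop (293,107) in the top view and (142,410) in the scene view. I'll refine its position from the red pixels.

```bash
python3 - <<'E'
from h import *
for cam in('top','scene'):
  for i in range(2):
    s=snap(cam);d=s['depth'];K=s['camera_matrix'];P=s['pose'];I=s['color'].astype(int)
    v,u=np.mgrid[:384,:512]
    # ray intersect with z=0.124 plane and by depth
    c=np.stack([(u-K[0,2])*d/K[0,0],(v-K[1,2])*d/K[1,1],d],-1)@P[:3,:3].T+P[:3,3]
    m=(I[...,2]>130)&(I[...,1]<70)&(I[...,0]<70)&(abs(c[...,0]-.58)<.08)&(abs(c[...,1]+.08)<.08)
    t=m&(c[...,2]>.117)
    print(cam,m.sum(),c[m].mean(0),'top face',t.sum(),c[t].mean(0) if t.any() else '')
    w=np.array([u[m].mean(),v[m].mean()]); r=P[:3,:3]@np.array([(w[0]-K[0,2])/K[0,0],(w[1]-K[1,2])/K[1,1],1]);print(' cam',P[:3,3],'ray@.115',P[:3,3]+r*(.115-P[2,3])/r[2])
  viewer.snapshot(cam)
  for q in('crank','flywheel','pump'): sp(q,cam)
E
```

```text
top 20 [ 0.5757 -0.069   0.1246] top face 20 [ 0.5757 -0.069   0.1246]
 cam [ 0.2071 -0.0093  1.9011] ray@.115 [ 0.5776 -0.0693  0.115 ]
top 20 [ 0.5756 -0.069   0.125 ] top face 20 [ 0.5756 -0.069   0.125 ]
 cam [ 0.2071 -0.0093  1.9011] ray@.115 [ 0.5776 -0.0693  0.115 ]
top crank [([0.5798, -0.072, 0.1066], 0.74)]
top flywheel [([0.5394, -0.1086, 0.0591], 0.65)]
top pump [([0.5414, -0.1034, 0.008], 0.83)]
scene 17 [ 0.5831 -0.0707  0.1257] top face 17 [ 0.5831 -0.0707  0.1257]
 cam [1.2924 0.6468 1.5154] ray@.115 [ 0.5776 -0.0763  0.115 ]
scene 17 [ 0.5819 -0.0719  0.1235] top face 17 [ 0.5819 -0.0719  0.1235]
 cam [1.2924 0.6468 1.5154] ray@.115 [ 0.5776 -0.0763  0.115 ]
scene crank [([0.5842, -0.072, 0.1097], 0.6)]
scene flywheel [([0.5417, -0.1063, 0.0551], 0.68)]
scene pump [([0.5425, -0.1087, 0.007], 0.87)]
```

>>> move_arm:
  motion:
    - {"delta_pos":[3.3,4.5,0],"delta_rot":[0,0,5],"claw":0.4}
    - {"delta_pos":[3.3,4.5,-2],"delta_rot":[0,0,0],"claw":0.4}
    - {"delta_pos":[3.3,4.5,-4],"delta_rot":[0,0,0],"claw":0.4}
    - {"delta_pos":[3.3,4.7,-3],"delta_rot":[0,0,0],"claw":0.4}
    - {"delta_pos":[0,0,-3],"delta_rot":[0,0,0],"claw":0.4}

```text
time_s: 8.78
tool_pos: [0.5784, -0.0736, 0.1658]
eef_rot: [-3.141, 0.0, 0.73]
wrist_force: [-0.4, -0.7, -0.8]
opening: 0.0558
finger_force: 0.0
```

>>> move_arm:
  motion:
    - {"delta_pos":[0,0,0],"delta_rot":[0,0,0],"claw":0.4}
    - {"delta_pos":[0,0,-2],"delta_rot":[0,0,0],"claw":0.4}
    - {"delta_pos":[0,0,-2.5],"delta_rot":[0,0,0],"claw":0.4}
    - {"delta_pos":[0,0,-2.5],"delta_rot":[0,0,0],"claw":0.4}
    - {"delta_pos":[0,0,0],"delta_rot":[0,0,0],"claw":0.4}

```text
time_s: 9.4
tool_pos: [0.5763, -0.0769, 0.096]
eef_rot: [-3.14, 0.001, 0.725]
wrist_force: [0.6, 0.1, 1.0]
opening: 0.0561
finger_force: 0.0
```

>>> move_arm:
  motion:
    - {"delta_pos":[0.4,0.5,-0.4],"delta_rot":[0,0,0],"claw":0.4}
    - {"delta_pos":[0,0,0],"delta_rot":[0,0,0],"claw":0.75}
    - {"delta_pos":[0,0,0],"delta_rot":[0,0,0],"claw":1}
    - {"delta_pos":[0,0,0],"delta_rot":[0,0,0],"claw":1}
    - {"delta_pos":[0,0,0],"delta_rot":[0,0,0],"claw":1}
  grip_force: 30

```text
time_s: 10.02
tool_pos: [0.5813, -0.0715, 0.0935]
eef_rot: [3.141, -0.0, 0.726]
wrist_force: [0.0, 0.1, 1.0]
opening: 0.0235
finger_force: 30.0
```

```bash
python3 - <<'E'
import numpy as np
r=5.5
for t in np.arange(41,-110,-3):
    a,b=np.radians([t,t-3]); m=(a+b)/2
    print(t-3, np.round([r*(np.cos(b)-np.cos(a)), r*(np.sin(b)-np.sin(a))],2), end=' ; ')
E
```

```text
38 [ 0.18 -0.22] ; 35 [ 0.17 -0.23] ; 32 [ 0.16 -0.24] ; 29 [ 0.15 -0.25] ; 26 [ 0.13 -0.26] ; 23 [ 0.12 -0.26] ; 20 [ 0.11 -0.27] ; 17 [ 0.09 -0.27] ; 14 [ 0.08 -0.28] ; 11 [ 0.06 -0.28] ; 8 [ 0.05 -0.28] ; 5 [ 0.03 -0.29] ; 2 [ 0.02 -0.29] ; -1 [ 0.   -0.29] ; -4 [-0.01 -0.29] ; -7 [-0.03 -0.29] ; -10 [-0.04 -0.28] ; -13 [-0.06 -0.28] ; -16 [-0.07 -0.28] ; -19 [-0.09 -0.27] ; -22 [-0.1  -0.27] ; -25 [-0.11 -0.26] ; -28 [-0.13 -0.26] ; -31 [-0.14 -0.25] ; -34 [-0.15 -0.24] ; -37 [-0.17 -0.23] ; -40 [-0.18 -0.23] ; -43 [-0.19 -0.22] ; -46 [-0.2  -0.21] ; -49 [-0.21 -0.19] ; -52 [-0.22 -0.18] ; -55 [-0.23 -0.17] ; -58 [-0.24 -0.16] ; -61 [-0.25 -0.15] ; -64 [-0.26 -0.13] ; -67 [-0.26 -0.12] ; -70 [-0.27 -0.11] ; -73 [-0.27 -0.09] ; -76 [-0.28 -0.08] ; -79 [-0.28 -0.06] ; -82 [-0.28 -0.05] ; -85 [-0.29 -0.03] ; -88 [-0.29 -0.02] ; -91 [-0.29 -0.  ] ; -94 [-0.29  0.01] ; -97 [-0.29  0.03] ; -100 [-0.28  0.04] ; -103 [-0.28  0.06] ; -106 [-0.28  0.07] ; -109 [-0.27  0.09] ; -112 [-0.27  0.1 ] ;
```

>>> move_arm:
  motion:
    - {"delta_pos":[0.18,-0.22,0],"delta_rot":[0,0,-3],"claw":1}
    - {"delta_pos":[0.17,-0.23,0],"delta_rot":[0,0,-3],"claw":1}
    - {"delta_pos":[0.16,-0.24,0],"delta_rot":[0,0,-3],"claw":1}
    - {"delta_pos":[0.15,-0.25,0],"delta_rot":[0,0,-3],"claw":1}
    - {"delta_pos":[0.13,-0.26,0],"delta_rot":[0,0,-3],"claw":1}

```text
time_s: 10.65
tool_pos: [0.5888, -0.0824, 0.0933]
eef_rot: [-3.139, -0.0, 0.463]
wrist_force: [-4.6, 7.6, 4.6]
opening: 0.0232
finger_force: 30.0
```

>>> move_arm:
  motion:
    - {"delta_pos":[0.12,-0.26,0],"delta_rot":[0,0,-3],"claw":1}
    - {"delta_pos":[0.11,-0.27,0],"delta_rot":[0,0,-3],"claw":1}
    - {"delta_pos":[0.09,-0.27,0],"delta_rot":[0,0,-3],"claw":1}
    - {"delta_pos":[0.08,-0.28,0],"delta_rot":[0,0,-3],"claw":1}
    - {"delta_pos":[0.06,-0.28,0],"delta_rot":[0,0,-3],"claw":1}

```text
time_s: 11.28
tool_pos: [0.5936, -0.0959, 0.0934]
eef_rot: [-3.139, -0.0, 0.201]
wrist_force: [-2.3, 9.3, 2.8]
opening: 0.0237
finger_force: 30.0
```

>>> move_arm:
  motion:
    - {"delta_pos":[0.05,-0.28,0],"delta_rot":[0,0,-3],"claw":1}
    - {"delta_pos":[0.03,-0.29,0],"delta_rot":[0,0,-3],"claw":1}
    - {"delta_pos":[0.02,-0.29,0],"delta_rot":[0,0,-3],"claw":1}
    - {"delta_pos":[0,-0.29,0],"delta_rot":[0,0,-3],"claw":1}
    - {"delta_pos":[-0.01,-0.29,0],"delta_rot":[0,0,-3],"claw":1}

```text
time_s: 11.9
tool_pos: [0.5948, -0.1103, 0.0934]
eef_rot: [-3.139, -0.0, -0.06]
wrist_force: [0.7, 8.7, 2.2]
opening: 0.0237
finger_force: 30.0
```

>>> move_arm:
  motion:
    - {"delta_pos":[-0.03,-0.29,0],"delta_rot":[0,0,-3],"claw":1}
    - {"delta_pos":[-0.04,-0.28,0],"delta_rot":[0,0,-3],"claw":1}
    - {"delta_pos":[-0.06,-0.28,0],"delta_rot":[0,0,-3],"claw":1}
    - {"delta_pos":[0,0,0],"delta_rot":[0,0,0],"claw":1}
    - {"delta_pos":[0,0,0],"delta_rot":[0,0,0],"claw":1}

```text
time_s: 12.52
tool_pos: [0.5936, -0.1192, 0.0934]
eef_rot: [-3.14, -0.001, -0.216]
wrist_force: [2.8, 5.0, 1.3]
opening: 0.0234
finger_force: 30.0
```

>>> move_arm:
  motion:
    - {"delta_pos":[-0.07,-0.28,0],"delta_rot":[0,0,-3],"claw":1}
    - {"delta_pos":[-0.09,-0.27,0],"delta_rot":[0,0,-3],"claw":1}
    - {"delta_pos":[-0.1,-0.27,0],"delta_rot":[0,0,-3],"claw":1}
    - {"delta_pos":[-0.11,-0.26,0],"delta_rot":[0,0,-3],"claw":1}
    - {"delta_pos":[-0.13,-0.26,0],"delta_rot":[0,0,-3],"claw":1}

```text
time_s: 13.15
tool_pos: [0.5889, -0.1324, 0.0936]
eef_rot: [-3.139, -0.001, -0.479]
wrist_force: [5.9, 8.0, -0.8]
opening: 0.0236
finger_force: 30.0
```

>>> move_arm:
  motion:
    - {"delta_pos":[-0.09,-0.17,0],"delta_rot":[0,0,-2],"claw":1}
    - {"delta_pos":[-0.1,-0.16,0],"delta_rot":[0,0,-2],"claw":1}
    - {"delta_pos":[-0.1,-0.16,0],"delta_rot":[0,0,-2],"claw":1}
    - {"delta_pos":[-0.11,-0.16,0],"delta_rot":[0,0,-2],"claw":1}
    - {"delta_pos":[-0.12,-0.15,0],"delta_rot":[0,0,-2],"claw":1}

```text
time_s: 13.78
tool_pos: [0.5839, -0.1405, 0.0935]
eef_rot: [-3.139, -0.001, -0.653]
wrist_force: [7.1, 6.8, -0.1]
opening: 0.0237
finger_force: 30.0
```

>>> move_arm:
  motion:
    - {"delta_pos":[-0.12,-0.15,0],"delta_rot":[0,0,-2],"claw":1}
    - {"delta_pos":[-0.12,-0.15,0],"delta_rot":[0,0,-2],"claw":1}
    - {"delta_pos":[-0.13,-0.14,0],"delta_rot":[0,0,-2],"claw":1}
    - {"delta_pos":[-0.13,-0.14,0],"delta_rot":[0,0,-2],"claw":1}
    - {"delta_pos":[-0.14,-0.13,0],"delta_rot":[0,0,-2],"claw":1}

```text
time_s: 14.4
tool_pos: [0.5779, -0.1473, 0.0936]
eef_rot: [-3.138, -0.001, -0.828]
wrist_force: [12.1, 8.9, -1.9]
opening: 0.0233
finger_force: 30.0
```

>>> move_arm:
  motion:
    - {"delta_pos":[-0.14,-0.13,0],"delta_rot":[0,0,-2],"claw":1}
    - {"delta_pos":[-0.15,-0.12,0],"delta_rot":[0,0,-2],"claw":1}
    - {"delta_pos":[-0.15,-0.12,0],"delta_rot":[0,0,-2],"claw":1}
    - {"delta_pos":[-0.16,-0.11,0],"delta_rot":[0,0,-2],"claw":1}
    - {"delta_pos":[-0.16,-0.11,0],"delta_rot":[0,0,-2],"claw":1}

```text
time_s: 15.02
tool_pos: [0.5707, -0.1531, 0.0937]
eef_rot: [-3.137, -0.001, -1.002]
wrist_force: [14.6, 9.3, -4.3]
opening: 0.0238
finger_force: 30.1
```

>>> move_arm:
  motion:
    - {"delta_pos":[-0.16,-0.1,0],"delta_rot":[0,0,-2],"claw":1}
    - {"delta_pos":[-0.16,-0.1,0],"delta_rot":[0,0,-2],"claw":1}
    - {"delta_pos":[-0.17,-0.09,0],"delta_rot":[0,0,-2],"claw":1}
    - {"delta_pos":[-0.17,-0.09,0],"delta_rot":[0,0,-2],"claw":1}
    - {"delta_pos":[-0.17,-0.08,0],"delta_rot":[0,0,-2],"claw":1}

```text
time_s: 15.65
tool_pos: [0.5625, -0.1578, 0.0937]
eef_rot: [-3.137, -0.0, -1.177]
wrist_force: [15.6, 7.9, -4.9]
opening: 0.0236
finger_force: 30.1
```

>>> move_arm:
  motion:
    - {"delta_pos":[-0.18,-0.07,0],"delta_rot":[0,0,-2],"claw":1}
    - {"delta_pos":[-0.18,-0.07,0],"delta_rot":[0,0,-2],"claw":1}
    - {"delta_pos":[-0.18,-0.06,0],"delta_rot":[0,0,-2],"claw":1}
    - {"delta_pos":[-0.19,-0.05,0],"delta_rot":[0,0,-2],"claw":1}
    - {"delta_pos":[-0.19,-0.05,0],"delta_rot":[0,0,-2],"claw":1}

```text
time_s: 16.27
tool_pos: [0.5532, -0.1612, 0.0936]
eef_rot: [-3.137, 0.0, -1.351]
wrist_force: [14.7, 3.4, -4.9]
opening: 0.0234
finger_force: 30.0
```

>>> move_arm:
  motion:
    - {"delta_pos":[-0.19,-0.04,0],"delta_rot":[0,0,-2],"claw":1}
    - {"delta_pos":[-0.19,-0.03,0],"delta_rot":[0,0,-2],"claw":1}
    - {"delta_pos":[-0.19,-0.03,0],"delta_rot":[0,0,-2],"claw":1}
    - {"delta_pos":[-0.19,-0.02,0],"delta_rot":[0,0,-2],"claw":1}
    - {"delta_pos":[-0.19,-0.01,0],"delta_rot":[0,0,-2],"claw":1}

```text
time_s: 16.9
tool_pos: [0.5432, -0.1629, 0.0935]
eef_rot: [-3.138, 0.0, -1.526]
wrist_force: [10.7, 1.7, -4.4]
opening: 0.0236
finger_force: 30.0
```

The last joint is close to its range. The grip spins freely, so I'll go on without turning the tool.

>>> move_arm:
  motion:
    - {"delta_pos":[-0.19,-0.01,0],"delta_rot":[0,0,0],"claw":1}
    - {"delta_pos":[-0.19,0,0],"delta_rot":[0,0,0],"claw":1}
    - {"delta_pos":[-0.19,0,0],"delta_rot":[0,0,0],"claw":1}
    - {"delta_pos":[-0.19,0.01,0],"delta_rot":[0,0,0],"claw":1}
    - {"delta_pos":[-0.19,0.02,0],"delta_rot":[0,0,0],"claw":1}

```text
time_s: 17.52
tool_pos: [0.5332, -0.1628, 0.0934]
eef_rot: [-3.14, 0.0, -1.525]
wrist_force: [5.6, 1.0, -1.7]
opening: 0.0238
finger_force: 30.0
```

>>> move_arm:
  motion:
    - {"delta_pos":[-0.19,0.03,0],"delta_rot":[0,0,0],"claw":1}
    - {"delta_pos":[-0.19,0.03,0],"delta_rot":[0,0,0],"claw":1}
    - {"delta_pos":[-0.19,0.04,0],"delta_rot":[0,0,0],"claw":1}
    - {"delta_pos":[-0.09,0.02,0],"delta_rot":[0,0,0],"claw":1}
    - {"delta_pos":[-0.09,0.03,0],"delta_rot":[0,0,0],"claw":1}

```text
time_s: 18.15
tool_pos: [0.5251, -0.1614, 0.0933]
eef_rot: [-3.141, 0.0, -1.525]
wrist_force: [3.1, 1.4, -1.3]
opening: 0.0237
finger_force: 30.0
```

Resistance climbed to a 17.5 N peak, passed 8.5 N near -91°, and is now 3 N near -106°. That's about 12-15° past top dead centre, so I'll release and lift away.

>>> move_arm:
  motion:
    - {"delta_pos":[0,0,0],"delta_rot":[0,0,0],"claw":1}
    - {"delta_pos":[0,0,0],"delta_rot":[0,0,0],"claw":0.6}
    - {"delta_pos":[0,0,0],"delta_rot":[0,0,0],"claw":0.45}
    - {"delta_pos":[0,0,0],"delta_rot":[0,0,0],"claw":0.4}
    - {"delta_pos":[0,0,0],"delta_rot":[0,0,0],"claw":0.4}

```text
time_s: 18.77
tool_pos: [0.525, -0.1615, 0.0932]
eef_rot: [3.141, -0.0, -1.525]
wrist_force: [-0.1, -1.0, 0.6]
opening: 0.0549
finger_force: 0.0
```

>>> move_arm:
  motion:
    - {"delta_pos":[0,0,1],"delta_rot":[0,0,0],"claw":0.4}
    - {"delta_pos":[0,0,2],"delta_rot":[0,0,0],"claw":0.4}
    - {"delta_pos":[0,0,4],"delta_rot":[0,0,0],"claw":0.4}
    - {"delta_pos":[0,0,5],"delta_rot":[0,0,0],"claw":0.4}
    - {"delta_pos":[0,0,5],"delta_rot":[0,0,0],"claw":0.4}

```text
time_s: 19.4
tool_pos: [0.5248, -0.1614, 0.2666]
eef_rot: [-3.14, -0.001, -1.525]
wrist_force: [-0.5, -0.2, 0.0]
opening: 0.0559
finger_force: 0.0
```

>>> move_arm:
  motion:
    - {"delta_pos":[-4,-3,3],"delta_rot":[0,0,10],"claw":0.4}
    - {"delta_pos":[-5,-5,0],"delta_rot":[0,0,10],"claw":0.4}
    - {"delta_pos":[-5,-5,0],"delta_rot":[0,0,10],"claw":0.4}
    - {"delta_pos":[0,-5,0],"delta_rot":[0,0,10],"claw":0.4}
    - {"delta_pos":[0,0,0],"delta_rot":[0,0,0],"claw":0.4}

```text
time_s: 20.02
tool_pos: [0.4021, -0.3263, 0.2944]
eef_rot: [3.141, -0.001, -0.852]
wrist_force: [0.1, 0.7, -0.9]
opening: 0.0558
finger_force: 0.0
```

```bash
python3 - <<'E'
from h import *
a=snap('scene','s3.png');b=snap('top','t3.png')
cv2.imwrite('pics/z3.png',np.vstack([cv2.resize(b['color'][172:258,178:314],(435,275),interpolation=2),cv2.resize(a['color'][125:245,200:345],(435,320),interpolation=2)]))
for c in('scene','top'):
    for q in('cover_right_pull','cover_left_pull','crank','flywheel'): sp(q,c)
s=b
d=s['depth'];K=s['camera_matrix'];P=s['pose'];I=s['color'].astype(int)
v,u=np.mgrid[:384,:512];c=np.stack([(u-K[0,2])*d/K[0,0],(v-K[1,2])*d/K[1,1],d],-1)@P[:3,:3].T+P[:3,3]
m=(I[...,2]>120)&(I[...,1]<70)&(I[...,0]<70)&(abs(c[...,0]-.54)<.08)&(abs(c[...,1]+.11)<.08)&(c[...,2]>.1);print(m.sum(),c[m].mean(0))
st()
E
```

```text
scene cover_right_pull [([0.5401, 0.0088, 0.1498], 0.81)]
scene cover_left_pull [([0.5415, 0.2447, 0.1604], 0.76)]
scene crank [([0.5264, -0.1601, 0.1096], 0.55), ([0.5403, 0.0071, 0.151], 0.16)]
scene flywheel [([0.5399, -0.105, 0.0536], 0.66)]
top cover_right_pull [([0.5439, 0.0062, 0.1507], 0.89)]
top cover_left_pull [([0.5404, 0.2407, 0.1613], 0.58), ([0.417, 0.5245, 0.0017], 0.39)]
top crank [([0.5248, -0.1643, 0.1049], 0.78)]
top flywheel [([0.5386, -0.1077, 0.0594], 0.87)]
25 [ 0.5185 -0.1593  0.1256]
time_s 20.525
tool_pos [ 0.4032 -0.3237  0.2934]
eef_rot [-3.1415 -0.0002 -0.8507]
wrist_force [ 0.7481  0.6603 -0.4768]
wrist_torque [0.0857 0.0334 0.0148]
opening 0.05568008731079682
finger_force 0.0
joints [-0.7258 -0.2396  1.6614  0.      1.7196  1.6957]
```

View pics/z3.png

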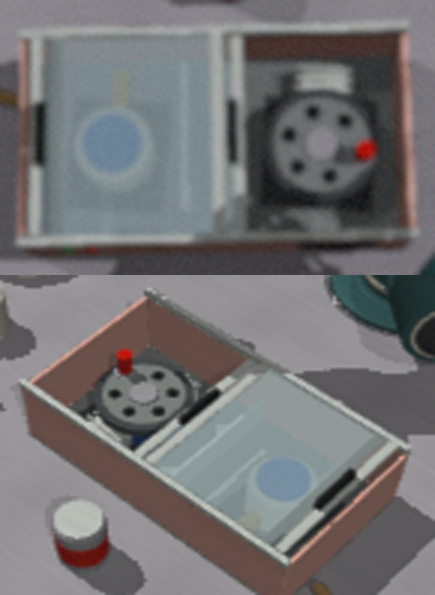

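The grip now stands at the -y side, at top crop (366,150), and the cover is still fully open. The crank measures (0.525, -0.162), where I left it, so I'm handing in.

```bash
python3 -c "
from station import bot; print(bot.close_job())"
```

```text
the job is handed in; nothing more can be done
None
```

The job is handed in: the flywheel's cover (cover_right) is pushed to its stop behind the other one, and the wheel stands an estimated 12–15° past top dead centre (judged from the felt drag), released with the arm clear.

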